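# Load the sample stage and lock it

### The job

Pull the sample stage's retaining slide fully out by its knob, set the large round mount in the round pocket and the large square mount in the square pocket, each fully down and flush with its nest, then push the slide fully home over them. The two smaller mounts and everything else on the bench stay where they are.

Things in the scene. Friction and masses are not known exactly. Their poses are not given: they have to be found in the camera images.
- mount_round: Loose. Plain aluminium sample mount: round, 46 diameter, flange 8 thick with a round, 16 diameter grip stub, 26 tall, standing on its centre (34 tall in all). Origin: centre of the underside; z up. The larger of the two round mounts.
- mount_square: Loose. Plain aluminium sample mount: square, 46 x 46, flange 8 thick with a square, 16 x 16 (faces parallel to the flange's) grip stub, 26 tall, standing on its centre (34 tall in all). Origin: centre of the underside; z up. x, y along its edges. The larger of the two square mounts.
- small_round: Loose. Plain aluminium sample mount: round, 34 diameter, flange 8 thick with a round, 16 diameter grip stub, 26 tall, standing on its centre (34 tall in all). Origin: centre of the underside; z up. To be left alone.
- small_square: Loose. Plain aluminium sample mount: square, 34 x 34, flange 8 thick with a square, 16 x 16 grip stub, 26 tall, standing on its centre (34 tall in all). Origin: centre of the underside; z up. To be left alone.
- nest_round: Fixed white plastic nest, 70 x 70 x 14, lying on the stage bed, in the left or the right of its two places. In its top is a round pocket, 48 diameter, 8 deep, its rim chamfered 2 mm, its floor dark. Origin: centre of the nest's underside; x, y along its edges; z up.
- nest_square: Fixed white plastic nest, 70 x 70 x 14, lying on the stage bed, in the left or the right of its two places. In its top is a square pocket, 48 x 48, edges parallel to the nest's, 8 deep, its rim chamfered 2 mm, its floor dark. Origin: centre of the nest's underside; x, y along its edges; z up.
- nest_round_floor (a point): Centre of the floor of the round pocket, 8 below the nest's top face (which is 34 above the table).
- nest_square_floor (a point): Centre of the floor of the square pocket, 8 below the nest's top face.
- stage: Fixed steel bed, 20 tall, from x = -90 to +45 and y = -100 to +100 of its frame; the nests stand on it, centred at x = 0, y = +40 and -40. Origin on the table between the nests' centres; -x is its front with the knob, z up. Bushing block at x = -90 to -78, y = -17 to +17, 52 above the table; side strips at y = +-92, x = -35 to +35, 32 above the table.
- latch (a joint): Travel of the retaining slide in m: 0 = home (its bar lies 2 mm over the nests, across the front 8 mm of both pockets, barring them), 0.035 = fully out, along the stage's -x. Stiff, about 2.5 N; stays where left. Bar 22 x 166 x 8, centred at stage x = -26 when home, 36 to 44 above the table; a rod 10 thick joins it to the knob.
- latch_knob (a point): Centre of the slide's black knob, a cylinder 24 diameter, 24 long, lying along the stage's x axis, 40 above the table; at stage x = -112 when home; moves with the slide.
- vial_a: Loose. Amber vial, 26 diameter, 45 tall, upright. Origin: centre of underside.
- vial_b: Loose. Amber vial, 26 diameter, 45 tall, upright. Origin: centre of underside.
- reagent: Loose. White reagent bottle, 66 diameter, 150 tall, upright. Origin: centre of underside.
- beaker: Loose. Clear plastic beaker, 68 diameter, 90 tall, upright. Origin: centre of underside.
- driver: Loose. Screwdriver, 170 long, lying along its x axis. Origin under its middle.
- column: Fixed dispenser column on a 60 x 60 foot, 54 diameter at its top, 270 tall, at a back corner; behind it a fixed blue and white instrument, up to 185 tall, fills the back of the table from 0.81 m ahead of the robot base. Origin: centre of the foot's underside.
- reservoir: Fixed open white reservoir, 60 x 90 x 50 tall, at the other back corner. Origin: centre of underside.
Mind the look-alikes: they are no part of the job. Leave any blue look-alike of the mount_round alone.

How it is judged:
By the outcome, as a careful person would: the job done as asked, in the order asked, and still so for the second after the job is handed in, with the robot touching nothing.
It also fails if it takes over 72 s, if anything falls off the work surface, if the arm or the gripper's body presses on something with over 40 N, if the wrist force passes 120 N, or if a joint passes its speed limit or range.

### The arm

A 7-joint arm with a two-finger parallel gripper is mounted at the origin on the work surface. World frame = base frame: x ahead of the robot, y to its left, z up, the work surface at z = 0. Lengths are in m, angles in rad, forces in N, time in s.
With the tool pointing down it reaches from about 0.4 to 0.85 m from the base axis. Payload 10.4 kg.
Tool frame: the origin (TCP) lies at the very end of the fingers, on their centre line; the grasp point (between the pads) lies 19 mm behind it; z points along the fingers, y is the line along which they close (so a half turn about z gives the same grasp; the last joint's range is limited). The gripper opens to 87 mm and grips with 3 to 60 N. Pads are 19 mm wide; open, the fingers measure 117 mm over their backs; the gripper's body (75 mm by 190 mm) begins 51 mm behind the grasp point.
Start: joints at [1.322, 0.332, -0.065, 1.46, 0.022, 1.35, -0.088], TCP at [0.14, -0.609, 0.223] pointing down, gripper open.
Joint ranges: [-2.6, 2.6], [-0.5, 2.12], [-1.47, 1.34], [0.16, 2.42], [-1.27, 4.41], [0.06, 2.06], [-2.6, 2.6]. Speed limits (rad/s): [2.22, 2.22, 2.79, 2.79, 3.14, 3.14, 3.14].

### API

Orientations are given as a unit quaternion [x, y, z, w].
In Python, from bench import * gives the robot as it stands.
- The arm moves only by the tool carry_out, never from a script. Its argument "deltas" is a list of rows, each an object with "hand": the finger opening in mm, from 0 to 87; "dp": the shift along the tool's x, y, z each as a share of 250 mm, from -1 to 1, a list of three; "spin": the turn about the tool's z as a share of pi rad, from -1 to 1. In form: [{"hand": hand, "dp": [dx, dy, dz], "spin": spin}, ...]. A call has 1 to 20 rows; each row is the pose to reach, as a shift and turn from the pose commanded when the call began, along the tool's axes at that moment, turning the shorter way round; what a row does not reach only later rows make up. A row lasts 1/10 s, in which the tool goes at most 50 mm and 8.59 degrees, less where a joint would pass 70% of its speed; a pose out of reach is approached as far as the arm can. A call with a number of a shift or a turn outside -1 to 1 is refused whole. A call with a gripper value outside its range is refused whole. The fingers move at their own pace and stop on an object; "force" is the grip in N (left out, the last holds). Time passes only in rows, so rows that repeat a pose let the fingers close. It gives the time, the measured TCP pose, the force, the opening and the grip force at its end, in the units of the state.
- read_state(): the state, without advancing time (a new reading comes with each control period).
- camera(name): name is "scene" or "top" or "wrist"; returns the picture (384x512x3 uint8, red, green, blue); there is no depth.
- get_calibration(name): a dict with "fx", "fy", "cx", "cy" (pixels), "R" (3x3) and "t" (3): a world point X has camera coordinates R X + t; the wrist camera has in their place "mount" (4x4, takes a point from camera to tool coordinates, whose origin is the TCP and whose axes are the flange's). Camera axes: x right, y down, z forward; pixel columns grow to the right and rows downward; lengths in m; the calibration is good to about 2 mm. The wrist camera is an equidistant fisheye: a pixel r from the principal point sees the ray r / f radians off the axis. A picture is of the moment at which its call begins: read the wrist's pose just before it. get_calibration takes no time and is no camera call.
- close_job(): hands the job in; it is judged then, once.
The state is a dict: "time": time; "joint_positions": joint angles; "joint_vel": joint speeds; "joint_torque": joint torques, N m; "ee_pos": TCP position; "eef_rot": TCP orientation; "ft_force": force on the tool from outside, world axes, zero at the start; "torque": the same for the moment, N m; "width": finger opening in m; "grip_force": force on a finger pad.
Only numpy, scipy, OpenCV 4.12 (cv2) and the standard library are available. Lean on these libraries where they do the work, as an engineer would, in place of code of your own. Each camera call takes 0.05 s, during which the arm holds its last target. There are 200 camera calls.

## Working session

There is one attempt and no reset: what is moved stays moved. The work goes in short steps, Python scripts to look and compute and a tool call to move; the robot and the scene stay as the last step left them, time stands still between calls to the robot, and variables do not carry over. Pictures are saved under pics/ and viewed, at most 10 in all, crops included, and the job is handed in when it is done.

Besides the shell and the picture viewer there is one more tool, called as a command line: name --argument value ..., lists and objects as JSON in quotes. carry_out: Moves the arm, as the interface text tells. Its arguments: {"type":"object","properties":{"deltas":{"type":"array","items":{"type":"object","properties":{"hand":{"type":"number"},"dp":{"type":"array","items":{"type":"number","minimum":-1,"maximum":1}},"spin":{"type":"number","minimum":-1,"maximum":1}}}},"force":{"type":"number"}},"required":["deltas"]}

```bash
mkdir -p pics; ls
python3 - <<'E'
from bench import *
import cv2
s=read_state();print(s['time'],s['ee_pos'],s['eef_rot'],s['width'])
for n in ("scene","top"):
    im=camera(n);cv2.imwrite(f"pics/{n}0.png",im[:,:,::-1]);c=get_calibration(n);print(n,c)
print(get_calibration("wrist"))
E
```

```text
pics
0.0 [ 0.13986066 -0.60878398  0.22177004] [ 9.93630299e-01  1.12687037e-01 -1.04066894e-04 -6.70632807e-04] 0.08687698156786698
scene {'fx': 353.45921604478576, 'fy': 353.45921604478576, 'cx': 250.77433355849016, 'cy': 199.4784367665044, 'R': array([[-0.8057503 ,  0.59224874, -0.00280588],
       [ 0.39783254,  0.53772663, -0.7433568 ],
       [-0.43874334, -0.60007624, -0.66888922]]), 't': array([ 0.4119125 , -0.14971343,  1.40027739])}
top {'fx': 353.1833560696289, 'fy': 353.1833560696289, 'cx': 252.17092588369172, 'cy': 192.04128441506828, 'R': array([[-0.0048522 , -0.99959566, -0.02801721],
       [-0.99685456,  0.00705142, -0.07893841],
       [ 0.07910406,  0.02754606, -0.99648571]]), 't': array([0.01875811, 0.51090692, 0.96374812])}
{'fx': 297.3186396354542, 'fy': 297.3186396354542, 'cx': 257.4860949169252, 'cy': 192.459379339853, 'mount': array([[ 5.61760833e-05, -9.69856494e-01, -2.43676789e-01,
         6.71086432e-02],
       [ 9.99999580e-01,  2.77369777e-04, -8.73422619e-04,
        -4.05245648e-04],
       [ 9.14683176e-04, -2.43676638e-01,  9.69856102e-01,
        -1.61623033e-01],
       [ 0.00000000e+00,  0.00000000e+00,  0.00000000e+00,
         1.00000000e+00]])}
```

```bash
python3 -c "
import cv2
a=cv2.imread('pics/top0.png');cv2.imwrite('pics/top0b.png',cv2.resize(a,(800,600),interpolation=cv2.INTER_CUBIC))"
```

```text
(no output)
```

View pics/top0b.png

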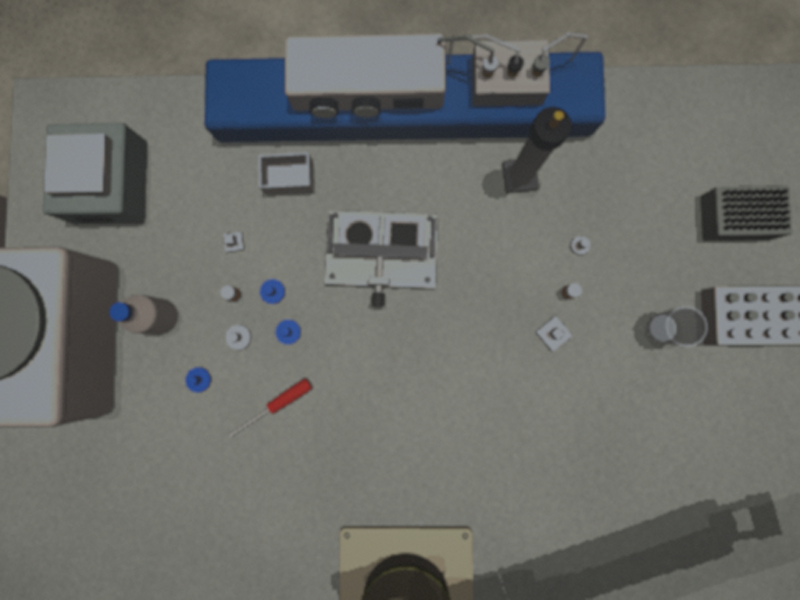

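View pics/scene0.png

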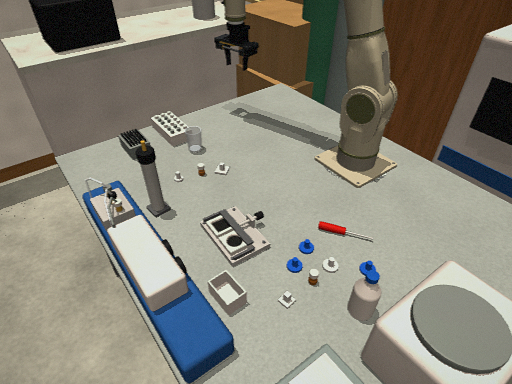

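Top view (800x600): the stage is at (380,250) with the knob at (378,300), and the round pocket on the left at (360,233), the square one on the right at (404,235).
- White round candidates: (237,337), clearly larger, and (581,245), small.
- Square candidates: (554,334), larger and turned about 45°, and (233,242), small.
- The blue discs at (272,292), (288,331) and (198,380) are decoys.

I'll measure sizes next and confirm with an enlarged crop.

```bash
cat > h.py <<'E'
import numpy as np,cv2
from bench import *
from scipy.spatial.transform import Rotation as Ro
def ray(n,uv,z,s=None):
    c=get_calibration(n);uv=np.atleast_2d(np.asarray(uv,float))
    p=(uv-[c['cx'],c['cy']])/[c['fx'],c['fy']]
    if n=='wrist':
        r=np.linalg.norm(p,axis=1,keepdims=True)+1e-9
        d=np.hstack([p/r*np.sin(r),np.cos(r)])
        R=Ro.from_quat(s['eef_rot']).as_matrix();M=c['mount']
        o=R@M[:3,3]+s['ee_pos'];d=d@(R@M[:3,:3]).T
    else:
        d=np.hstack([p,np.ones((len(p),1))])@c['R'];o=-c['R'].T@c['t']
    return o+d*((z-o[2])/d[:,2])[:,None]
def blobs(im,box,thr=None):
    x0,y0,x1,y1=box;g=cv2.cvtColor(im[y0:y1,x0:x1],cv2.COLOR_RGB2GRAY)
    t,m=cv2.threshold(g,thr or 0,255,cv2.THRESH_BINARY|(0 if thr else cv2.THRESH_OTSU))
    cs,_=cv2.findContours(m,cv2.RETR_EXTERNAL,cv2.CHAIN_APPROX_NONE)
    return t,[c[:,0]+[x0,y0] for c in sorted(cs,key=cv2.contourArea,reverse=True)]
E
python3 - <<'E'
from h import *
im=cv2.imread('pics/top0.png')[:,:,::-1].copy()
for nm,b in dict(A=(140,203,164,229),B=(362,146,382,168),C=(340,200,370,228),D=(138,144,160,166)).items():
    t,c=blobs(im,b);w=ray('top',c[0],.008)[:,:2].astype(np.float32)*1000
    print(nm,t,len(c),cv2.minEnclosingCircle(w),cv2.minAreaRect(w))
g=[(252,146),(253,149)]
print('knob',ray('top',(242,192),.05),'reag',ray('top',(85,200),0),'beak',ray('top',(425,210),0), 'stage mid',ray('top',[(243,150),(210,182),(279,183)],.02))
a=cv2.resize(im[125:235,130:220],(450,550),interpolation=3);b=cv2.resize(im[125:235,335:395],(300,550),interpolation=3)
cv2.imwrite('pics/crop1.png',np.hstack([a,b])[:,:,::-1])
a=cv2.resize(im[125:205,195:295],(800,640),interpolation=3)[:600];cv2.imwrite('pics/crop2.png',a[:,:,::-1])
E
```

```text
A 130.0 1 ((447.74700927734375, 301.99468994140625), 22.065258026123047) ((447.49859619140625, 302.81866455078125), (42.55812454223633, 39.95997619628906), 0.9375638365745544)
B 105.0 1 ((610.1278076171875, -320.8450012207031), 40.410640716552734) ((610.127685546875, -320.844970703125), (53.16699981689453, 60.87132263183594), 88.32673645019531)
C 130.0 1 ((450.4340515136719, -268.8759460449219), 29.238964080810547) ((451.16552734375, -270.6813049316406), (44.97600555419922, 44.82029724121094), 38.659671783447266)
D 112.0 1 ((622.282470703125, 313.27294921875), 43.673397064208984) ((622.282470703125, 313.27294921875), (62.59060287475586, 60.9249153137207), 0.9245136976242065)
knob [[0.50897172 0.04241692 0.05      ]] reag [[0.49306204 0.49768429 0.        ]] beak [[ 0.45886237 -0.46673482  0.        ]] stage mid [[ 0.63001327  0.04098842  0.02      ]
 [ 0.54012412  0.13386713  0.02      ]
 [ 0.53580035 -0.05921755  0.02      ]]
```

View pics/crop1.png

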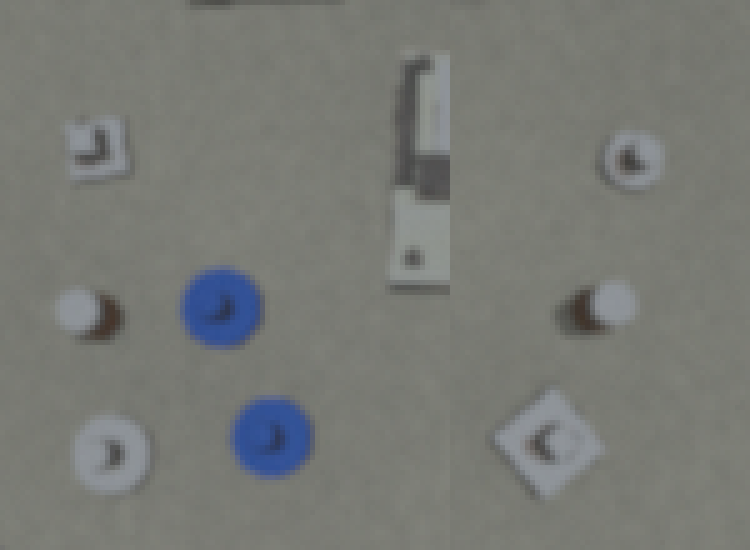

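View pics/crop2.png

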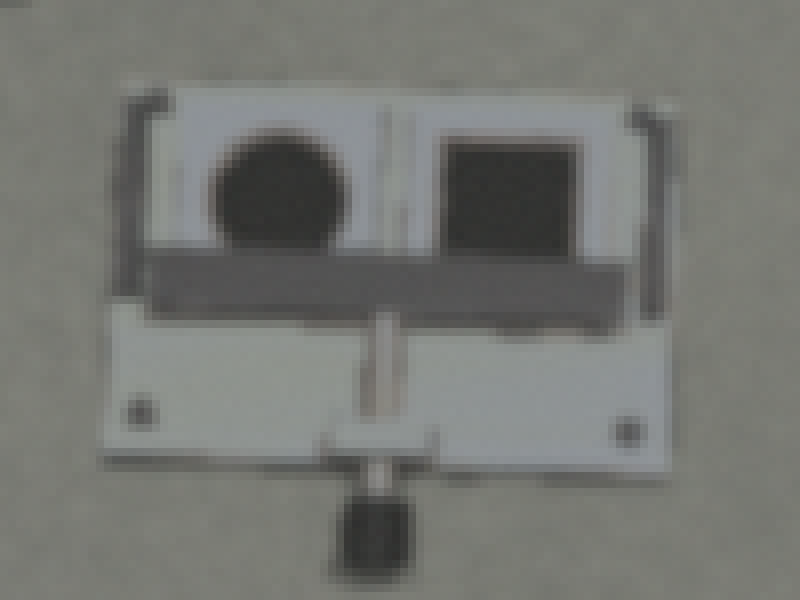

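The crop confirms it. White round A at top-view pixel (152,216) measures about 44 mm across and white square C at (355,214) about 45 mm, so these are the large mounts. B (371,157) and D (149,152) are small, and the blue discs are left alone. The round pocket is on the left (+y). Next I'll move over the knob.

```bash
cat >> h.py <<'E'
def plan(p,yaw,base=None,byaw=None):
    s=read_state();R=Ro.from_quat(s['eef_rot']).as_matrix();y0=np.arctan2(R[1,0],R[0,0]) if byaw is None else byaw
    b=s['ee_pos'] if base is None else np.array(base)
    d=np.array(p)-b;c,n=np.cos(y0),np.sin(y0)
    dp=np.array([c*d[0]+n*d[1],n*d[0]-c*d[1],-d[2]])/.25
    print('t',round(s['time'],2),'ee',s['ee_pos'].round(4),'yaw',round(y0,4),'F',s['ft_force'].round(1),'w',round(s['width']*1000,1),'-> dp',dp.round(3),'spin',round((y0-yaw)/np.pi,4),'q7',s['joint_positions'].round(2))
E
python3 -c "
from h import *
plan((.5,.04,.2),-.022)"
```

```text
t 0.1 ee [ 0.1398 -0.6088  0.2219] yaw 0.2258 F [-0.5 -0.2 -0.1] w 86.9 -> dp [ 1.985 -2.207  0.087] spin 0.0789 q7 [ 1.32  0.33 -0.06  1.46  0.02  1.35 -0.09]
```

carry_out --deltas '[{"hand": 60,"dp": [0.9,-0.98,0.04],"spin": 0.04},{"hand": 60,"dp": [0.9,-0.98,0.04],"spin": 0.04},{"hand": 60,"dp": [0.9,-0.98,0.04],"spin": 0.04},{"hand": 60,"dp": [0.9,-0.98,0.04],"spin": 0.04},{"hand": 60,"dp": [0.9,-0.98,0.04],"spin": 0.04},{"hand": 60,"dp": [0.9,-0.98,0.04],"spin": 0.04},{"hand": 60,"dp": [0.9,-0.98,0.04],"spin": 0.04},{"hand": 60,"dp": [0.9,-0.98,0.04],"spin": 0.04},{"hand": 60,"dp": [0.9,-0.98,0.04],"spin": 0.04}]'

```text
time: 1.0
ee_pos: [0.3043, -0.3198, 0.2125]
eef_rot: [0.999, 0.051, -0.0, 0.0]
ft_force: [-0.6, -0.3, -0.5]
width: 0.0599
grip_force: 0.0
```

```bash
python3 -c "
from h import *
plan((.5,.04,.2),-.022)"
```

```text
t 1.0 ee [ 0.3043 -0.3198  0.2125] yaw 0.1014 F [-0.6 -0.3 -0.5] w 59.9 -> dp [ 0.924 -1.353  0.05 ] spin 0.0393 q7 [ 1.02 -0.05 -0.3   1.92 -0.02  1.28 -0.75]
```

carry_out --deltas '[{"hand": 60,"dp": [0.7,-1,0.05],"spin": 0.039},{"hand": 60,"dp": [0.7,-1,0.05],"spin": 0.039},{"hand": 60,"dp": [0.7,-1,0.05],"spin": 0.039},{"hand": 60,"dp": [0.7,-1,0.05],"spin": 0.039},{"hand": 60,"dp": [0.7,-1,0.05],"spin": 0.039},{"hand": 60,"dp": [0.7,-1,0.05],"spin": 0.039},{"hand": 60,"dp": [0.7,-1,0.05],"spin": 0.039},{"hand": 60,"dp": [0.7,-1,0.05],"spin": 0.039}]'

```text
time: 1.8
ee_pos: [0.4539, -0.0537, 0.1997]
eef_rot: [1.0, -0.011, -0.0, -0.0]
ft_force: [0.7, -1.0, 0.8]
width: 0.0602
grip_force: 0.0
```

```bash
python3 -c "
from h import *
plan((.5,.04,.2),-.022)"
```

```text
t 1.8 ee [ 0.4539 -0.0537  0.1997] yaw -0.0212 F [ 0.7 -1.   0.8] w 60.2 -> dp [ 0.176 -0.379 -0.001] spin 0.0003 q7 [ 0.71  0.01 -0.69  1.88  0.01  1.25 -1.57]
```

carry_out --deltas '[{"hand": 60,"dp": [0.18,-0.38,0],"spin": 0},{"hand": 60,"dp": [0.18,-0.38,0],"spin": 0},{"hand": 60,"dp": [0.18,-0.38,0],"spin": 0},{"hand": 60,"dp": [0.18,-0.38,0],"spin": 0},{"hand": 60,"dp": [0.18,-0.38,0],"spin": 0}]'

```text
time: 2.3
ee_pos: [0.5003, 0.0374, 0.1996]
eef_rot: [1.0, -0.013, -0.0, 0.001]
ft_force: [0.5, 0.7, -0.7]
width: 0.06
grip_force: 0.0
```

```bash
python3 -c "
from h import *
plan((.516,.039,.1),-.022)
s=read_state();im=camera('wrist');cv2.imwrite('pics/w1.png',cv2.resize(im,(768,576))[:,:,::-1]);np.save('pics/w1.npy',im);import pickle;pickle.dump(s,open('pics/w1.pkl','wb'))"
```

```text
t 2.3 ee [0.5003 0.0374 0.1996] yaw -0.0257 F [ 0.5  0.7 -0.7] w 60.0 -> dp [ 0.062 -0.008  0.398] spin -0.0012 q7 [ 0.57  0.14 -0.79  1.78  0.11  1.26 -1.84]
```

View pics/w1.png

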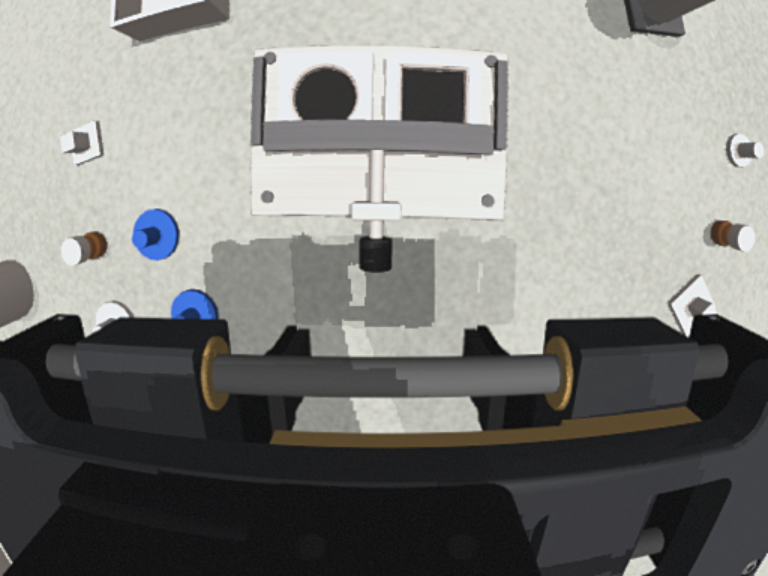

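Wrist view (768x576): the knob is at (376,253), the bed's front corners are at (251,216) and (505,218), the round pocket at (325,95) and the square pocket at (433,95). I'll convert these to world positions.

Run:
```python
from h import *
import pickle
im=np.load('pics/w1.npy');s=pickle.load(open('pics/w1.pkl','rb'))
g=cv2.cvtColor(im,cv2.COLOR_RGB2GRAY)
m=(g<75).astype(np.uint8)
n,l,st,c=cv2.connectedComponentsWithStats(m)
for i in range(1,n):
    x,y,w,h,a=st[i]
    if 80<a<5000 and y<185 and 150<x<350:
        p=[(x,y+h/2),(x+w,y+h/2),(x+w/2,y),(x+w/2,y+h)]
        z=.04 if y>150 else .026
        print(st[i],ray('wrist',p,z,s)[:,:2].round(4).tolist())
print('bed',ray('wrist',np.array([(251,216),(505,218),(265,48),(494,52)])/1.5,.02,s)[:,:2].round(4).tolist())
```

```text
[174  39   3  58  98] [[0.6316, 0.1301], [0.6313, 0.1265], [0.6668, 0.128], [0.5974, 0.1291]]
[329  41   3  59 110] [[0.6231, -0.0459], [0.6233, -0.0495], [0.6588, -0.0492], [0.5888, -0.0469]]
[ 197   46   40   34 1129] [[0.635, 0.1029], [0.6321, 0.0576], [0.6535, 0.0797], [0.6135, 0.0805]]
[ 268   46   41   36 1370] [[0.6298, 0.0232], [0.6301, -0.023], [0.6511, -0.0004], [0.6089, 0.0008]]
[240 157  21  25 468] [[0.5128, 0.057], [0.5122, 0.034], [0.5263, 0.0451], [0.4985, 0.046]]
bed [[0.5431, 0.1437], [0.536, -0.0557], [0.6774, 0.1282], [0.6684, -0.0497]]
```

carry_out --deltas '[{"hand": 60,"dp": [0.054,-0.028,0.2],"spin": 0.002},{"hand": 60,"dp": [0.054,-0.028,0.4],"spin": 0.002},{"hand": 60,"dp": [0.054,-0.028,0.58],"spin": 0.002},{"hand": 60,"dp": [0.054,-0.028,0.71],"spin": 0.002},{"hand": 60,"dp": [0.054,-0.028,0.71],"spin": 0.002},{"hand": 60,"dp": [0.054,-0.028,0.71],"spin": 0.002}]'

```text
time: 2.95
ee_pos: [0.5145, 0.0457, 0.0234]
eef_rot: [1.0, -0.015, -0.0, 0.0]
ft_force: [0.3, 0.9, 0.3]
width: 0.0603
grip_force: 0.0
```

carry_out --deltas '[{"hand": 15,"dp": [0,0,0],"spin": 0},{"hand": 15,"dp": [0,0,0],"spin": 0},{"hand": 15,"dp": [0,0,0],"spin": 0},{"hand": 15,"dp": [0,0,0],"spin": 0},{"hand": 15,"dp": [0,0,0],"spin": 0},{"hand": 15,"dp": [0,0,0],"spin": 0}]' --force 25

```text
time: 3.55
ee_pos: [0.5144, 0.0452, 0.0228]
eef_rot: [1.0, -0.015, -0.0, 0.001]
ft_force: [-1.0, -6.2, 4.2]
width: 0.0232
grip_force: 25.0
```

```bash
python3 -c "
from h import *
plan((.477,.045,.022),-.034)"
```

```text
t 3.55 ee [0.5144 0.0452 0.0228] yaw -0.0298 F [-1.  -6.2  4.2] w 23.2 -> dp [-0.15   0.005  0.003] spin 0.0013 q7 [ 0.45  0.41 -0.73  1.92  0.33  0.94 -2.03]
```

carry_out --deltas '[{"hand": 15,"dp": [-0.03,0,0],"spin": 0},{"hand": 15,"dp": [-0.06,0,0],"spin": 0},{"hand": 15,"dp": [-0.09,0,0],"spin": 0},{"hand": 15,"dp": [-0.12,0,0],"spin": 0},{"hand": 15,"dp": [-0.144,0,0],"spin": 0},{"hand": 15,"dp": [-0.144,0,0],"spin": 0},{"hand": 15,"dp": [-0.144,0,0],"spin": 0}]'

```text
time: 4.25
ee_pos: [0.4818, 0.0468, 0.0234]
eef_rot: [1.0, -0.015, 0.004, -0.0]
ft_force: [16.6, -5.2, -10.3]
width: 0.0232
grip_force: 25.0
```

carry_out --deltas '[{"hand": 15,"dp": [-0.008,0,0],"spin": 0},{"hand": 15,"dp": [-0.012,0,0],"spin": 0},{"hand": 15,"dp": [-0.012,0,0],"spin": 0}]'

```text
time: 4.55
ee_pos: [0.4813, 0.0468, 0.0237]
eef_rot: [1.0, -0.015, 0.006, -0.001]
ft_force: [29.0, -5.2, -23.6]
width: 0.0233
grip_force: 25.0
```

carry_out --deltas '[{"hand": 15,"dp": [0.012,0,0],"spin": 0},{"hand": 50,"dp": [0.016,0,0],"spin": 0},{"hand": 50,"dp": [0.016,0,0],"spin": 0},{"hand": 50,"dp": [0.016,0,0],"spin": 0},{"hand": 50,"dp": [0.016,0,-0.2],"spin": 0},{"hand": 50,"dp": [0.016,0,-0.4],"spin": 0},{"hand": 50,"dp": [0.016,0,-0.6],"spin": 0},{"hand": 50,"dp": [0.08,0,-0.64],"spin": 0},{"hand": 50,"dp": [0.08,0,-0.64],"spin": 0},{"hand": 50,"dp": [0.08,0,-0.64],"spin": 0}]'

```text
time: 5.55
ee_pos: [0.4943, 0.0477, 0.1814]
eef_rot: [1.0, -0.014, -0.001, -0.0]
ft_force: [0.8, -0.8, -0.7]
width: 0.0502
grip_force: 0.0
```

Run:
```python
from h import *
plan((.45,-.27,.2),0)
s=read_state();im=camera('wrist');cv2.imwrite('pics/w2.png',cv2.resize(im,(768,576))[:,:,::-1]);np.save('pics/w2.npy',im);import pickle;pickle.dump(s,open('pics/w2.pkl','wb'))
g=cv2.cvtColor(im,cv2.COLOR_RGB2GRAY)
n,l,st,c=cv2.connectedComponentsWithStats((g<75).astype(np.uint8))
for i in range(1,n):
    x,y,w,h,a=st[i]
    if 80<a<9000 and y<220 and 130<x<370:
        p=[(x,y+h/2),(x+w,y+h/2),(x+w/2,y),(x+w/2,y+h)]
        print(st[i],ray('wrist',p,.04 if y>150 else .026,s)[:,:2].round(4).tolist())
```

```text
t 5.55 ee [0.4943 0.0477 0.1814] yaw -0.0282 F [ 0.8 -0.8 -0.7] w 50.2 -> dp [-0.141  1.275 -0.074] spin -0.009 q7 [ 0.58  0.15 -0.82  1.81  0.12  1.23 -1.88]
[178  29   4  61 111] [[0.6314, 0.1304], [0.6309, 0.1259], [0.6667, 0.1279], [0.5971, 0.1289]]
[341  32   6  62 160] [[0.6228, -0.0451], [0.6232, -0.052], [0.6591, -0.0504], [0.5883, -0.0475]]
[ 203   36   43   41 1363] [[0.6321, 0.1027], [0.6292, 0.0569], [0.6537, 0.0792], [0.6078, 0.0802]]
[ 278   37   44   43 1745] [[0.6262, 0.0233], [0.6269, -0.0241], [0.6507, -0.0011], [0.6026, 0.0006]]
[248 182  23  27 544] [[0.4818, 0.0589], [0.4811, 0.0347], [0.496, 0.0464], [0.4666, 0.0472]]
```

View pics/w2.png

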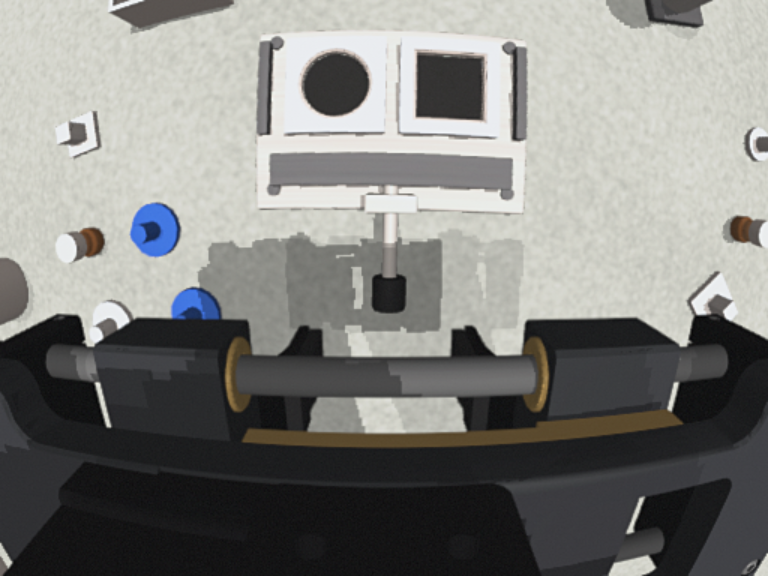

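Wrist view 2: the knob is at (389,293) and the bar at (392,170), clear of both pockets. The knob centre is about 147 mm ahead of the stage origin, so the slide is fully out. Pocket centres are about (0.630, 0.080) for round and (0.627, 0.000) for square, with stage yaw about -0.037. Next is the large square mount.

carry_out --deltas '[{"hand": 40,"dp": [-0.2,1,0],"spin": -0.15},{"hand": 40,"dp": [-0.2,1,0],"spin": -0.15},{"hand": 40,"dp": [-0.2,1,0],"spin": -0.15},{"hand": 40,"dp": [-0.2,1,0],"spin": -0.15},{"hand": 40,"dp": [-0.2,1,0],"spin": -0.15},{"hand": 40,"dp": [-0.2,1,0],"spin": -0.15},{"hand": 40,"dp": [-0.2,1,0],"spin": -0.15},{"hand": 40,"dp": [-0.2,1,0],"spin": -0.15}]'

```text
time: 6.4
ee_pos: [0.4371, -0.2005, 0.1811]
eef_rot: [0.976, 0.219, -0.001, -0.001]
ft_force: [-0.4, 1.0, -0.5]
width: 0.0401
grip_force: 0.0
```

```bash
python3 -c "
from h import *
plan((.404,-.307,.16),.675)"
```

```text
t 6.4 ee [ 0.4371 -0.2005  0.1811] yaw 0.4416 F [-0.4  1.  -0.5] w 40.1 -> dp [-0.302  0.329  0.085] spin -0.0743 q7 [ 0.95  0.09 -0.63  1.86  0.06  1.22 -0.83]
```

carry_out --deltas '[{"hand": 40,"dp": [-0.3,0.33,0.08],"spin": -0.074},{"hand": 40,"dp": [-0.3,0.33,0.08],"spin": -0.074},{"hand": 40,"dp": [-0.3,0.33,0.08],"spin": -0.074},{"hand": 40,"dp": [-0.3,0.33,0.08],"spin": -0.074},{"hand": 40,"dp": [-0.3,0.33,0.08],"spin": -0.074},{"hand": 40,"dp": [-0.3,0.33,0.08],"spin": -0.074}]'

```text
time: 7.0
ee_pos: [0.4068, -0.3055, 0.1626]
eef_rot: [0.943, 0.332, 0.0, -0.0]
ft_force: [-0.2, 0.2, 0.5]
width: 0.04
grip_force: 0.0
```

```bash
cat >> h.py <<'E'
def snap(n):
    import pickle
    s=read_state();im=camera('wrist');cv2.imwrite(f'pics/{n}.png',cv2.resize(im,(768,576))[:,:,::-1]);np.save(f'pics/{n}.npy',im);pickle.dump(s,open(f'pics/{n}.pkl','wb'));return s,im
def white(s,im,thr,ctr,z=.008):
    # white low-saturation blob whose world centre is near ctr, mm
    h=cv2.cvtColor(im,cv2.COLOR_RGB2HSV);m=((h[...,2]>thr)&(h[...,1]<40)).astype(np.uint8)
    m=cv2.morphologyEx(m,cv2.MORPH_OPEN,np.ones((2,2),np.uint8))
    for c in cv2.findContours(m,cv2.RETR_EXTERNAL,cv2.CHAIN_APPROX_NONE)[0]:
        if cv2.contourArea(c)<60: continue
        w=ray('wrist',c[:,0],z,s)[:,:2]
        if np.linalg.norm(w.mean(0)-ctr)<.05:
            w=(w*1000).astype(np.float32);print('px',c[:,0].mean(0),'circ',cv2.minEnclosingCircle(w),'rect',cv2.minAreaRect(w))
E
python3 - <<'E'
from h import *
s,im=snap('w3')
plan((.451,-.270,.1),.675)
for t in (215,230): white(s,im,t,(.451,-.27))
E
```

```text
t 7.05 ee [ 0.4067 -0.3058  0.1627] yaw 0.6778 F [-0.9 -0.7  0.9] w 40.0 -> dp [ 0.228 -0.     0.251] spin 0.0009 q7 [ 1.07  0.16 -0.55  1.82  0.09  1.19 -0.41]
px [227.44927536 125.84057971] circ ((434.4859924316406, -243.4934539794922), 10.76372241973877) rect ((434.4718017578125, -243.4114532470703), (19.73734474182129, 12.96260929107666), 89.35397338867188)
px [235.28409091 104.97727273] circ ((455.4861755371094, -238.24563598632812), 14.501565933227539) rect ((455.74383544921875, -237.9604034423828), (20.054399490356445, 22.812088012695312), 15.438241958618164)
px [255.82296651 121.68421053] circ ((456.9859619140625, -263.98699951171875), 27.03628921508789) rect ((456.598876953125, -264.3897705078125), (32.0211067199707, 44.50664520263672), 38.835025787353516)
```

View pics/w3.png

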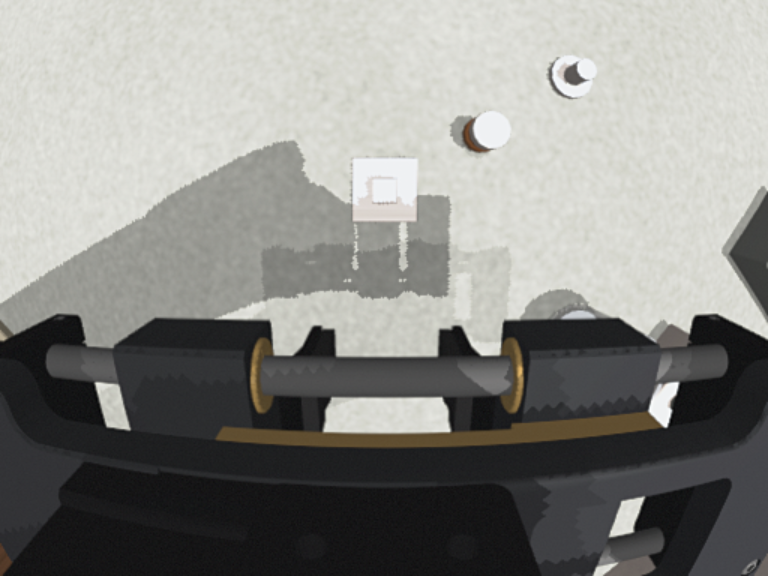

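Wrist view 3: the large square flange has corners (352,157), (416,158), (352,221) and (416,221), with the stub top at (384,190). It is lined up with the tool. The beaker is at the lower right, well away.

Run:
```python
from h import *
import pickle
s=pickle.load(open('pics/w3.pkl','rb'))
w=ray('wrist',np.array([(352,157),(416,157.5),(416.5,221),(352,221)])/1.5,.008,s)[:,:2]
print(w.round(4).tolist(),w.mean(0),cv2.minAreaRect((w*1000).astype(np.float32)))
for a,b in((1,0),(2,3)): print(np.arctan2(*(w[b]-w[a])[::-1])-np.pi/2)
c=ray('wrist',np.array([(384,190)])/1.5,.034,s);print(c)
plan((w.mean(0)+c[0,:2])/2*1,0) if 0 else plan(np.r_[(w.mean(0)+c[0,:2])/2,.012],.675)
```

```text
[[0.4563, -0.2345], [0.4841, -0.2697], [0.4494, -0.2985], [0.4206, -0.2628]] [ 0.4526106  -0.26637892] ((452.7397155761719, -266.3858947753906), (45.57373046875, 45.84318161010742), 38.814693450927734)
0.6688655409860438
0.677443577920894
[[ 0.45259179 -0.26648541  0.034     ]]
t 7.05 ee [ 0.4067 -0.3058  0.1627] yaw 0.6778 F [-0.9 -0.7  0.9] w 40.0 -> dp [ 0.242 -0.007  0.603] spin 0.0009 q7 [ 1.07  0.16 -0.55  1.82  0.09  1.19 -0.41]
```

carry_out --deltas '[{"hand": 40,"dp": [0.242,-0.007,0.25],"spin": 0.001},{"hand": 40,"dp": [0.242,-0.007,0.35],"spin": 0.001},{"hand": 40,"dp": [0.242,-0.007,0.4],"spin": 0.001},{"hand": 40,"dp": [0.242,-0.007,0.5],"spin": 0.001},{"hand": 40,"dp": [0.242,-0.007,0.58],"spin": 0.001},{"hand": 40,"dp": [0.242,-0.007,0.6],"spin": 0.001},{"hand": 40,"dp": [0.242,-0.007,0.6],"spin": 0.001},{"hand": 40,"dp": [0.242,-0.007,0.6],"spin": 0.001}]'

```text
time: 7.85
ee_pos: [0.4527, -0.2685, 0.0137]
eef_rot: [0.944, 0.33, 0.001, 0.001]
ft_force: [0.1, -0.4, -0.0]
width: 0.0401
grip_force: 0.0
```

```bash
python3 -c "
from h import *
plan((.4526,-.2664,.012),.673)"
```

```text
t 7.85 ee [ 0.4527 -0.2685  0.0137] yaw 0.6724 F [ 0.1 -0.4 -0. ] w 40.1 -> dp [ 0.005 -0.007  0.007] spin -0.0002 q7 [ 0.92  0.4  -0.55  1.91  0.26  0.91 -0.65]
```

carry_out --deltas '[{"hand": 40,"dp": [0.005,-0.007,0.006],"spin": 0},{"hand": 40,"dp": [0.005,-0.007,0.006],"spin": 0},{"hand": 10,"dp": [0.005,-0.007,0.006],"spin": 0},{"hand": 10,"dp": [0.005,-0.007,0.006],"spin": 0},{"hand": 10,"dp": [0.005,-0.007,0.006],"spin": 0},{"hand": 10,"dp": [0.005,-0.007,0.006],"spin": 0},{"hand": 10,"dp": [0.005,-0.007,0.006],"spin": 0}]' --force 30

```text
time: 8.55
ee_pos: [0.4518, -0.2665, 0.0111]
eef_rot: [0.944, 0.33, 0.0, 0.0]
ft_force: [0.3, -0.3, 0.0]
width: 0.0159
grip_force: 30.0
```

```bash
python3 -c "
from h import *
plan((.627,0,.12),-.037)"
```

```text
t 8.55 ee [ 0.4518 -0.2665  0.0111] yaw 0.6718 F [ 0.3 -0.3  0. ] w 15.9 -> dp [ 1.212 -0.398 -0.436] spin 0.2256 q7 [ 0.92  0.4  -0.55  1.91  0.26  0.9  -0.65]
```

carry_out --deltas '[{"hand": 10,"dp": [0,0,-0.2],"spin": 0},{"hand": 10,"dp": [0,0,-0.4],"spin": 0},{"hand": 10,"dp": [0.2,0,-0.44],"spin": 0.05},{"hand": 10,"dp": [0.9,-0.35,-0.44],"spin": 0.22},{"hand": 10,"dp": [0.9,-0.35,-0.44],"spin": 0.22},{"hand": 10,"dp": [0.9,-0.35,-0.44],"spin": 0.22},{"hand": 10,"dp": [0.9,-0.35,-0.44],"spin": 0.22},{"hand": 10,"dp": [0.9,-0.35,-0.44],"spin": 0.22},{"hand": 10,"dp": [0.9,-0.35,-0.44],"spin": 0.22},{"hand": 10,"dp": [0.9,-0.35,-0.44],"spin": 0.22},{"hand": 10,"dp": [0.9,-0.35,-0.44],"spin": 0.22}]'

```text
time: 9.65
ee_pos: [0.5729, -0.0595, 0.1208]
eef_rot: [1.0, -0.01, -0.0, 0.0]
ft_force: [0.2, -0.4, -0.8]
width: 0.0158
grip_force: 30.0
```

```bash
python3 -c "
from h import *
plan((.627,0,.1),-.037)"
```

```text
t 9.65 ee [ 0.5729 -0.0595  0.1208] yaw -0.0208 F [ 0.2 -0.4 -0.8] w 15.8 -> dp [ 0.211 -0.242  0.083] spin 0.0052 q7 [ 0.52  0.37 -0.59  1.69  0.22  1.15 -1.73]
```

carry_out --deltas '[{"hand": 10,"dp": [0.21,-0.242,0.08],"spin": 0.005},{"hand": 10,"dp": [0.21,-0.242,0.1],"spin": 0.005},{"hand": 10,"dp": [0.21,-0.242,0.2],"spin": 0.005},{"hand": 10,"dp": [0.21,-0.242,0.26],"spin": 0.005},{"hand": 10,"dp": [0.21,-0.242,0.26],"spin": 0.005},{"hand": 10,"dp": [0.21,-0.242,0.26],"spin": 0.005}]'

```text
time: 10.25
ee_pos: [0.6268, 0.0, 0.0564]
eef_rot: [1.0, -0.018, -0.0, 0.0]
ft_force: [-0.1, 0.1, 1.3]
width: 0.016
grip_force: 30.0
```

```bash
python3 -c "
from h import *
s,im=snap('w4')
plan((.6265,0,.045),-.037)"
```

```text
t 10.3 ee [6.273e-01 3.000e-04 5.720e-02] yaw -0.0367 F [0.1 0.4 0.7] w 16.0 -> dp [-0.003  0.001  0.049] spin 0.0001 q7 [ 0.36  0.54 -0.57  1.61  0.32  1.09 -1.9 ]
```

View pics/w4.png

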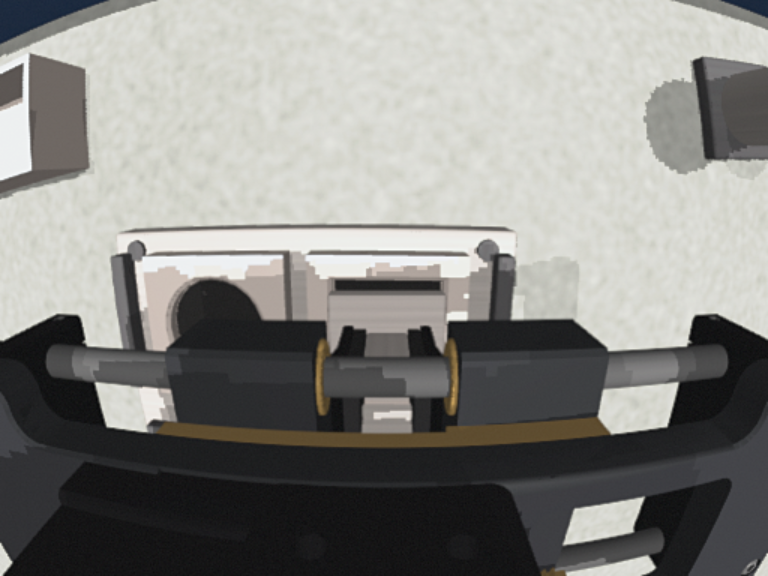

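Wrist view 4: the held flange's rear edge runs from (329,292) to (446,292), and the pocket's dark strip behind it spans (334–441, 285). It looks centred. I'll check the offset in numbers, then lower.

Run:
```python
from h import *
import pickle
s=pickle.load(open('pics/w4.pkl','rb'));im=np.load('pics/w4.npy')
print(ray('wrist',np.array([(329,292),(446,292)])/1.5,.054,s).round(4))
print(ray('wrist',np.array([(334,280),(441,280)])/1.5,.026,s).round(4), ray('wrist',np.array([(331,278),(443,278)])/1.5,.033,s).round(4))
g=cv2.cvtColor(im,cv2.COLOR_RGB2GRAY);print(g[182:198,255]);print(g[189,215:300])
```

```text
[[ 0.652   0.0217  0.054 ]
 [ 0.6504 -0.023   0.054 ]]
[[ 0.6503  0.0231  0.026 ]
 [ 0.6486 -0.0244  0.026 ]] [[ 0.6528  0.0234  0.033 ]
 [ 0.6511 -0.0244  0.033 ]]
[165 168 150 134 110  42  31  33  32  32  32  56 101 101 114 157]
[166 167 168 146 142 140 122 129  67  34  34  32  32  36  34  34  35  36
  34  33  31  34  34  35  35  31  34  34  33  37  33  33  34  35  31  34
  31  33  32  32  33  34  32  32  35  33  34  33  34  31  31  33  33  35
  32  34  31  33  33  34  33  33  33  34  31  37  34  34  32  35  35  33
  33  34  32  30  29  31  73 127 113 143 142 147 163]
```

carry_out --deltas '[{"hand": 10,"dp": [-0.003,0,0.02],"spin": 0},{"hand": 10,"dp": [-0.003,0,0.04],"spin": 0},{"hand": 10,"dp": [-0.003,0,0.055],"spin": 0},{"hand": 10,"dp": [-0.003,0,0.07],"spin": 0},{"hand": 10,"dp": [-0.003,0,0.08],"spin": 0},{"hand": 10,"dp": [-0.003,0,0.08],"spin": 0},{"hand": 10,"dp": [-0.003,0,0.08],"spin": 0}]'

```text
time: 11.0
ee_pos: [0.6272, 0.0007, 0.0376]
eef_rot: [1.0, -0.018, 0.001, 0.001]
ft_force: [-2.5, -3.4, 13.0]
width: 0.0159
grip_force: 30.0
```

carry_out --deltas '[{"hand": 10,"dp": [0,0,0.006],"spin": 0},{"hand": 10,"dp": [0,0,0.006],"spin": 0}]'

```text
time: 11.2
ee_pos: [0.6273, 0.0007, 0.0376]
eef_rot: [1.0, -0.018, 0.001, 0.001]
ft_force: [-9.0, -4.6, 27.2]
width: 0.0159
grip_force: 30.0
```

carry_out --deltas '[{"hand": 10,"dp": [0,0,-0.006],"spin": 0},{"hand": 34,"dp": [0,0,-0.006],"spin": 0},{"hand": 34,"dp": [0,0,-0.006],"spin": 0},{"hand": 34,"dp": [0,0,-0.006],"spin": 0},{"hand": 34,"dp": [0,0,-0.1],"spin": 0},{"hand": 34,"dp": [0,0,-0.3],"spin": 0},{"hand": 34,"dp": [-0.2,0,-0.4],"spin": 0},{"hand": 34,"dp": [-0.4,0,-0.5],"spin": 0},{"hand": 34,"dp": [-0.4,0,-0.5],"spin": 0},{"hand": 34,"dp": [-0.4,0,-0.5],"spin": 0}]'

```text
time: 12.2
ee_pos: [0.5258, 0.005, 0.1606]
eef_rot: [1.0, -0.017, 0.001, 0.001]
ft_force: [1.3, 0.2, -0.5]
width: 0.0339
grip_force: 0.0
```

```bash
python3 -c "
from h import *
s,im=snap('w5')
plan((.40,.27,.16),.6)"
python3 -c "
import cv2;a=cv2.imread('pics/w5.png');cv2.imwrite('pics/w5c.png',cv2.resize(a[0:330,150:620],(800,562),interpolation=3))"
```

```text
t 12.25 ee [0.5265 0.0048 0.1598] yaw -0.0352 F [-0.5 -0.3  0.4] w 33.9 -> dp [-5.430e-01 -1.042e+00 -1.000e-03] spin -0.2022 q7 [ 0.49  0.22 -0.66  1.78  0.15  1.19 -1.81]
```

View pics/w5c.png

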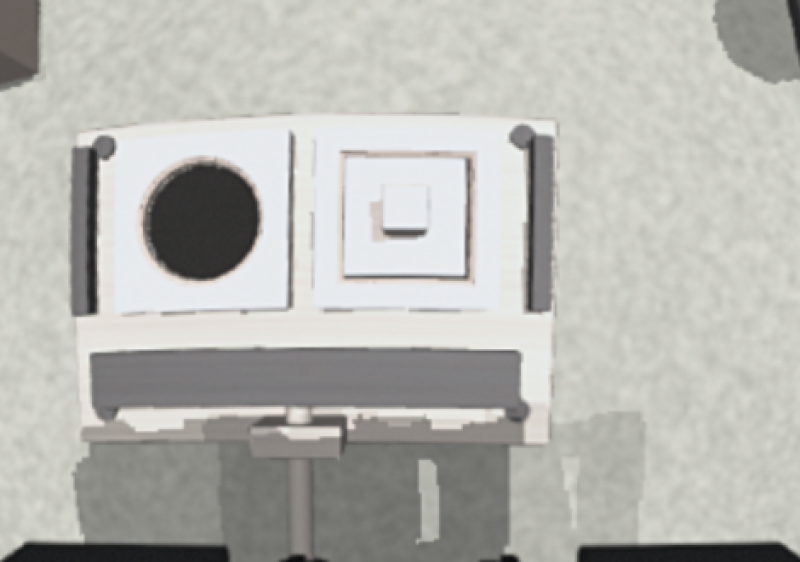

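Crop: the square mount sits evenly inside the square pocket's rim, with the flange at (405,213) and no visible tilt. The round pocket is empty at (203,220). Next is the large round mount.

carry_out --deltas '[{"hand": 40,"dp": [-0.52,-1,0],"spin": -0.2},{"hand": 40,"dp": [-0.52,-1,0],"spin": -0.2},{"hand": 40,"dp": [-0.52,-1,0],"spin": -0.2},{"hand": 40,"dp": [-0.52,-1,0],"spin": -0.2},{"hand": 40,"dp": [-0.52,-1,0],"spin": -0.2},{"hand": 40,"dp": [-0.52,-1,0],"spin": -0.2},{"hand": 40,"dp": [-0.52,-1,0],"spin": -0.2},{"hand": 40,"dp": [-0.52,-1,0],"spin": -0.2},{"hand": 40,"dp": [-0.52,-1,0],"spin": -0.2},{"hand": 40,"dp": [-0.52,-1,0],"spin": -0.2}]'

```text
time: 13.25
ee_pos: [0.406, 0.2585, 0.1592]
eef_rot: [0.957, 0.291, -0.0, -0.0]
ft_force: [-0.7, 0.3, 0.3]
width: 0.0403
grip_force: 0.0
```

Run:
```python
from h import *
import pickle
im=np.load('pics/w5.npy');s=pickle.load(open('pics/w5.pkl','rb'))
n,l,st,c=cv2.connectedComponentsWithStats((cv2.cvtColor(im,cv2.COLOR_RGB2GRAY)<60).astype(np.uint8))
for i in range(1,n):
    x,y,w,h,a=st[i]
    if 800<a<9000 and y<150: print('pocket',st[i],ray('wrist',[(x-.5,y+h/2),(x+w-.5,y+h/2),(x+w/2,y-.5),(x+w/2,y+h-.5),c[i]],.026,s)[:,:2].round(4).tolist())
s,im=snap('w6')
plan((.398,.268,.16),.6)
c=get_calibration('wrist')
for t in (215,228,236): print(t);white(s,im,t,(.4477,.302))
```

```text
pocket [ 159   65   42   44 1453] [[0.6331, 0.1023], [0.6289, 0.0582], [0.6542, 0.0786], [0.6087, 0.0802], [0.6312, 0.0799]]
t 13.3 ee [0.4059 0.2586 0.1593] yaw 0.5912 F [ 0.5 -0.4 -0.3] w 40.0 -> dp [-0.005 -0.049 -0.003] spin -0.0028 q7 [ 0.22  0.16 -0.94  1.87  0.14  1.18 -1.74]
215
228
px [246.16666667 124.76984127] circ ((449.0015563964844, 301.76470947265625), 22.91807746887207) rect ((451.8987731933594, 303.91717529296875), (36.667415618896484, 44.94352340698242), 42.176536560058594)
236
px [246.38842975 124.58677686] circ ((449.11102294921875, 301.2003173828125), 22.358503341674805) rect ((452.2052307128906, 304.2621154785156), (35.269500732421875, 43.97635269165039), 44.29827880859375)
```

```bash
python3 -c "
from h import *
plan((.449,.3018,.0115),.59)"
```

```text
t 13.3 ee [0.4059 0.2586 0.1593] yaw 0.5912 F [ 0.5 -0.4 -0.3] w 40.0 -> dp [ 0.24  -0.047  0.591] spin 0.0004 q7 [ 0.22  0.16 -0.94  1.87  0.14  1.18 -1.74]
```

carry_out --deltas '[{"hand": 40,"dp": [0.24,-0.047,0.1],"spin": 0},{"hand": 40,"dp": [0.24,-0.047,0.25],"spin": 0},{"hand": 40,"dp": [0.24,-0.047,0.4],"spin": 0},{"hand": 40,"dp": [0.24,-0.047,0.52],"spin": 0},{"hand": 40,"dp": [0.24,-0.047,0.58],"spin": 0},{"hand": 40,"dp": [0.24,-0.047,0.58],"spin": 0},{"hand": 40,"dp": [0.24,-0.047,0.58],"spin": 0}]'

```text
time: 14.0
ee_pos: [0.4491, 0.3031, 0.0157]
eef_rot: [0.956, 0.292, 0.001, -0.0]
ft_force: [-0.7, -0.3, 0.9]
width: 0.0399
grip_force: 0.0
```

```bash
python3 -c "
from h import *
plan((.449,.3018,.0115),.59)"
```

```text
t 14.0 ee [0.4491 0.3031 0.0157] yaw 0.5928 F [-0.7 -0.3  0.9] w 39.9 -> dp [-0.003  0.004  0.017] spin 0.0009 q7 [ 0.01  0.51 -0.83  1.85  0.45  0.98 -1.99]
```

carry_out --deltas '[{"hand": 40,"dp": [-0.003,0.004,0.014],"spin": 0},{"hand": 40,"dp": [-0.003,0.004,0.014],"spin": 0},{"hand": 10,"dp": [-0.003,0.004,0.014],"spin": 0},{"hand": 10,"dp": [-0.003,0.004,0.014],"spin": 0},{"hand": 10,"dp": [-0.003,0.004,0.014],"spin": 0},{"hand": 10,"dp": [-0.003,0.004,0.014],"spin": 0},{"hand": 10,"dp": [-0.003,0.004,0.014],"spin": 0}]' --force 30

```text
time: 14.7
ee_pos: [0.4483, 0.3016, 0.0111]
eef_rot: [0.956, 0.292, 0.0, 0.0]
ft_force: [-0.2, -1.0, 1.9]
width: 0.0153
grip_force: 30.0
```

```bash
python3 -c "
from h import *
plan((.631,.08,.12),-.037)"
```

```text
t 14.7 ee [0.4483 0.3016 0.0111] yaw 0.5934 F [-0.2 -1.   1.9] w 15.3 -> dp [ 0.11   1.144 -0.436] spin 0.2007 q7 [ 0.01  0.51 -0.83  1.86  0.45  0.97 -1.99]
```

carry_out --deltas '[{"hand": 10,"dp": [0,0,-0.2],"spin": 0},{"hand": 10,"dp": [0,0,-0.4],"spin": 0},{"hand": 10,"dp": [0.02,0.2,-0.44],"spin": 0.05},{"hand": 10,"dp": [0.09,0.95,-0.44],"spin": 0.2},{"hand": 10,"dp": [0.09,0.95,-0.44],"spin": 0.2},{"hand": 10,"dp": [0.09,0.95,-0.44],"spin": 0.2},{"hand": 10,"dp": [0.09,0.95,-0.44],"spin": 0.2},{"hand": 10,"dp": [0.09,0.95,-0.44],"spin": 0.2},{"hand": 10,"dp": [0.09,0.95,-0.44],"spin": 0.2},{"hand": 10,"dp": [0.09,0.95,-0.44],"spin": 0.2},{"hand": 10,"dp": [0.09,0.95,-0.44],"spin": 0.2}]'

```text
time: 15.8
ee_pos: [0.5989, 0.1189, 0.1212]
eef_rot: [1.0, -0.016, -0.0, -0.0]
ft_force: [-0.7, -0.3, -0.2]
width: 0.0148
grip_force: 30.0
```

```bash
python3 -c "
from h import *
plan((.6303,.08,.056),-.037)"
```

```text
t 15.8 ee [0.5989 0.1189 0.1212] yaw -0.0324 F [-0.7 -0.3 -0.2] w 14.8 -> dp [0.13  0.151 0.261] spin 0.0015 q7 [ 0.26  0.46 -0.68  1.6   0.31  1.19 -2.09]
```

carry_out --deltas '[{"hand": 10,"dp": [0.13,0.15,0],"spin": 0.001},{"hand": 10,"dp": [0.13,0.15,0.1],"spin": 0.001},{"hand": 10,"dp": [0.13,0.15,0.2],"spin": 0.001},{"hand": 10,"dp": [0.13,0.15,0.26],"spin": 0.001},{"hand": 10,"dp": [0.13,0.15,0.26],"spin": 0.001},{"hand": 10,"dp": [0.13,0.15,0.26],"spin": 0.001}]'

```text
time: 16.4
ee_pos: [0.631, 0.0795, 0.0569]
eef_rot: [1.0, -0.019, 0.0, -0.0]
ft_force: [-0.6, 0.7, 0.0]
width: 0.0151
grip_force: 30.0
```

```bash
python3 -c "
from h import *
s,im=snap('w7')
plan((.6303,.08,.037),-.037)"
python3 -c "
import cv2;a=cv2.imread('pics/w7.png');cv2.imwrite('pics/w7c.png',cv2.resize(a[200:440,200:600],(800,480),interpolation=3))"
```

```text
t 16.45 ee [0.6314 0.0795 0.0574] yaw -0.0372 F [ 0.1  0.  -0.1] w 15.2 -> dp [-0.005 -0.002  0.082] spin -0.0001 q7 [ 0.28  0.57 -0.63  1.58  0.37  1.11 -2.05]
```

View pics/w7c.png

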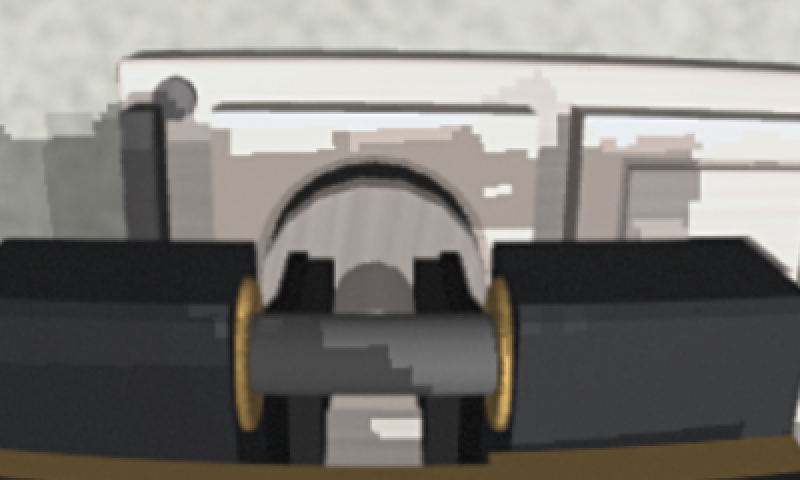

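Crop: the held round flange is centred over the round pocket. A dark crescent runs from (275,235) through the apex (372,163) to (475,225), almost symmetric, and the mount is level. I'll nudge by under 1 mm and lower.

carry_out --deltas '[{"hand": 10,"dp": [-0.004,-0.002,0.02],"spin": 0},{"hand": 10,"dp": [-0.004,-0.002,0.04],"spin": 0},{"hand": 10,"dp": [-0.004,-0.002,0.055],"spin": 0},{"hand": 10,"dp": [-0.004,-0.002,0.07],"spin": 0},{"hand": 10,"dp": [-0.004,-0.002,0.08],"spin": 0},{"hand": 10,"dp": [-0.004,-0.002,0.08],"spin": 0},{"hand": 10,"dp": [-0.004,-0.002,0.08],"spin": 0}]'

```text
time: 17.15
ee_pos: [0.6298, 0.0791, 0.0371]
eef_rot: [1.0, -0.019, -0.0, 0.0]
ft_force: [-6.6, -3.1, 11.5]
width: 0.0154
grip_force: 30.0
```

carry_out --deltas '[{"hand": 10,"dp": [0,0,0.006],"spin": 0},{"hand": 10,"dp": [0,0,0.006],"spin": 0}]'

```text
time: 17.35
ee_pos: [0.6299, 0.0791, 0.037]
eef_rot: [1.0, -0.019, 0.0, 0.001]
ft_force: [-12.1, -2.8, 25.4]
width: 0.0148
grip_force: 30.0
```

carry_out --deltas '[{"hand": 10,"dp": [0,0,-0.006],"spin": 0},{"hand": 34,"dp": [0,0,-0.006],"spin": 0},{"hand": 34,"dp": [0,0,-0.006],"spin": 0},{"hand": 34,"dp": [0,0,-0.006],"spin": 0},{"hand": 34,"dp": [0,0,-0.1],"spin": 0},{"hand": 34,"dp": [0,0,-0.3],"spin": 0},{"hand": 34,"dp": [-0.2,0.05,-0.4],"spin": 0},{"hand": 50,"dp": [-0.4,0.1,-0.5],"spin": 0},{"hand": 50,"dp": [-0.55,0.15,-0.5],"spin": 0},{"hand": 50,"dp": [-0.55,0.15,-0.5],"spin": 0},{"hand": 50,"dp": [-0.55,0.15,-0.5],"spin": 0}]'

```text
time: 18.45
ee_pos: [0.4908, 0.0462, 0.16]
eef_rot: [1.0, -0.02, 0.001, 0.001]
ft_force: [-0.1, -0.6, 0.4]
width: 0.0489
grip_force: 0.0
```

Run:
```python
from h import *
s,im=snap('w8')
plan((.4814,.0468,.022),-.034)
g=cv2.cvtColor(im,cv2.COLOR_RGB2GRAY)
n,l,st,c=cv2.connectedComponentsWithStats((g<75).astype(np.uint8))
for i in range(1,n):
    x,y,w,h,a=st[i]
    if 60<a<9000 and y<220 and 100<x<370: print(st[i],ray('wrist',[(x,y+h/2),(x+w,y+h/2),(x+w/2,y),(x+w/2,y+h)],.04,s)[:,:2].round(4).tolist())
# flange outlines: print gray profile through round & square centres across rim
cal=get_calibration('wrist');M=cal['mount'];R=Ro.from_quat(s['eef_rot']).as_matrix()
def proj(P):
    q=M[:3,:3].T@(R.T@(np.array(P)-s['ee_pos'])-M[:3,3]);r=np.hypot(*q[:2]);th=np.arctan2(r,q[2]);return q[:2]/r*th*cal['fx']+[cal['cx'],cal['cy']]
for P in((.6303,.0798,.034),(.6275,0,.034)):
    u,v=proj(P).round().astype(int);print((u,v),'row',g[v+8,u-30:u+31].tolist(),'col',g[v-30:v+31,u+9].tolist())
```

```text
t 18.5 ee [0.4917 0.0467 0.1599] yaw -0.0387 F [ 1.1 -0.3 -0.9] w 49.2 -> dp [-0.041  0.001  0.552] spin -0.0015 q7 [ 0.5   0.15 -0.74  1.85  0.11  1.18 -1.88]
[165  21   9  65 145] [[0.6291, 0.131], [0.6279, 0.1218], [0.663, 0.1261], [0.5958, 0.1273]]
[344  23   7  65 173] [[0.6197, -0.0416], [0.6201, -0.0488], [0.6543, -0.0476], [0.5873, -0.0437]]
[245 184  25  28 635] [[0.482, 0.0594], [0.481, 0.0349], [0.4956, 0.0466], [0.4671, 0.0477]]
(np.int64(218), np.int64(48)) row [233, 233, 234, 232, 226, 227, 166, 124, 181, 239, 236, 234, 233, 233, 234, 233, 233, 234, 235, 234, 219, 207, 198, 199, 205, 208, 208, 200, 223, 241, 241, 238, 238, 235, 234, 233, 233, 233, 233, 233, 233, 233, 233, 233, 233, 233, 234, 234, 234, 238, 226, 150, 159, 211, 231, 235, 234, 233, 234, 234, 233] col [233, 233, 234, 233, 234, 235, 235, 208, 185, 180, 207, 235, 235, 234, 234, 233, 233, 234, 233, 233, 233, 234, 233, 234, 234, 235, 235, 236, 237, 237, 237, 235, 234, 234, 234, 233, 234, 234, 233, 234, 234, 233, 233, 234, 234, 233, 234, 236, 240, 198, 91, 144, 228, 233, 235, 234, 233, 234, 233, 233, 234]
(np.int64(300), np.int64(48)) row [234, 234, 234, 227, 203, 188, 231, 235, 233, 234, 233, 233, 233, 234, 234, 235, 228, 204, 200, 202, 202, 200, 167, 155, 153, 152, 150, 147, 139, 136, 132, 134, 133, 127, 129, 162, 164, 212, 238, 236, 234, 233, 234, 233, 233, 233, 233, 233, 233, 234, 237, 239, 140, 119, 191, 209, 229, 235, 234, 234, 234] col [233, 233, 233, 233, 234, 235, 236, 186, 165, 201, 231, 235, 234, 233, 234, 234, 220, 234, 235, 234, 234, 234, 234, 234, 234, 234, 234, 234, 234, 234, 236, 240, 187, 77, 92, 177, 235, 240, 236, 234, 234, 233, 233, 233, 234, 233, 233, 233, 233, 233, 234, 236, 239, 193, 79, 169, 230, 235, 234, 234, 234]
```

carry_out --deltas '[{"hand": 50,"dp": [-0.041,0,0.15],"spin": -0.001},{"hand": 50,"dp": [-0.041,0,0.3],"spin": -0.001},{"hand": 50,"dp": [-0.041,0,0.45],"spin": -0.001},{"hand": 50,"dp": [-0.041,0,0.55],"spin": -0.001},{"hand": 50,"dp": [-0.041,0,0.55],"spin": -0.001},{"hand": 15,"dp": [-0.041,0,0.55],"spin": -0.001},{"hand": 15,"dp": [-0.041,0,0.55],"spin": -0.001},{"hand": 15,"dp": [-0.041,0,0.55],"spin": -0.001},{"hand": 15,"dp": [-0.041,0,0.55],"spin": -0.001},{"hand": 15,"dp": [-0.041,0,0.55],"spin": -0.001}]'

```text
time: 19.5
ee_pos: [0.4816, 0.0468, 0.0229]
eef_rot: [1.0, -0.018, 0.001, 0.0]
ft_force: [-0.3, -3.3, 5.6]
width: 0.0231
grip_force: 30.0
```

carry_out --deltas '[{"hand": 15,"dp": [0.03,0,0],"spin": 0},{"hand": 15,"dp": [0.06,0,0],"spin": 0},{"hand": 15,"dp": [0.09,0,0],"spin": 0},{"hand": 15,"dp": [0.12,0,0],"spin": 0},{"hand": 15,"dp": [0.14,0,0],"spin": 0},{"hand": 15,"dp": [0.144,0,0],"spin": 0},{"hand": 15,"dp": [0.144,0,0],"spin": 0}]'

```text
time: 20.2
ee_pos: [0.5166, 0.0451, 0.0229]
eef_rot: [1.0, -0.018, -0.0, 0.001]
ft_force: [-6.2, -3.1, 12.2]
width: 0.0233
grip_force: 30.0
```

carry_out --deltas '[{"hand": 15,"dp": [0.008,0,0],"spin": 0},{"hand": 15,"dp": [0.01,0,0],"spin": 0},{"hand": 15,"dp": [0.01,0,0],"spin": 0}]'

```text
time: 20.5
ee_pos: [0.5166, 0.045, 0.0227]
eef_rot: [1.0, -0.018, -0.003, 0.002]
ft_force: [-19.4, -5.3, 26.2]
width: 0.0233
grip_force: 30.0
```

The slide is hard against its home stop. I'll ease off, release, lift and check.

carry_out --deltas '[{"hand": 15,"dp": [-0.008,0,0],"spin": 0},{"hand": 50,"dp": [-0.008,0,0],"spin": 0},{"hand": 50,"dp": [-0.008,0,0],"spin": 0},{"hand": 50,"dp": [-0.008,0,0],"spin": 0},{"hand": 50,"dp": [-0.008,0,-0.2],"spin": 0},{"hand": 50,"dp": [-0.008,0,-0.4],"spin": 0},{"hand": 50,"dp": [-0.07,0,-0.6],"spin": 0},{"hand": 50,"dp": [-0.07,0,-0.6],"spin": 0},{"hand": 50,"dp": [-0.07,0,-0.6],"spin": 0},{"hand": 50,"dp": [-0.07,0,-0.6],"spin": 0}]'

```text
time: 21.5
ee_pos: [0.5014, 0.0464, 0.171]
eef_rot: [1.0, -0.018, -0.001, 0.0]
ft_force: [-0.5, 0.1, -0.6]
width: 0.0499
grip_force: 0.0
```

Run:
```python
from h import *
s,im=snap('w9');plan((.5,.04,.2),0)
g=cv2.cvtColor(im,cv2.COLOR_RGB2GRAY)
n,l,st,c=cv2.connectedComponentsWithStats((g<75).astype(np.uint8))
for i in range(1,n):
    x,y,w,h,a=st[i]
    if 60<a<9000 and y<220 and 100<x<370: print(st[i],ray('wrist',[(x,y+h/2),(x+w,y+h/2),(x+w/2,y),(x+w/2,y+h)],.04,s)[:,:2].round(4).tolist())
# bar (mid grey) blob
n,l,st,c=cv2.connectedComponentsWithStats(((g>75)&(g<140)).astype(np.uint8))
for i in range(1,n):
    x,y,w,h,a=st[i]
    if w>130 and h<40: print('bar',st[i],ray('wrist',[(x+w/2,y),(x+w/2,y+h),c[i]],.044,s)[:,:2].round(4).tolist())
# others unmoved: top view difference outside stage
t0=cv2.imread('pics/top0.png').astype(int);t1=camera('top')[:,:,::-1].astype(int)
d=(abs(t1-t0).max(2)>40).astype(np.uint8)
n,l,st,c=cv2.connectedComponentsWithStats(d)
print([st[i].tolist() for i in range(1,n) if st[i][4]>15])
```

```text
t 21.55 ee [0.5012 0.0464 0.1707] yaw -0.035 F [ 0.8 -0.1  0. ] w 49.9 -> dp [-0.004  0.026 -0.117] spin -0.0112 q7 [ 0.5   0.17 -0.74  1.81  0.12  1.21 -1.88]
[173  33   5  63 118] [[0.629, 0.1271], [0.6284, 0.1218], [0.6624, 0.124], [0.5963, 0.1255]]
[343  35   3  63 140] [[0.621, -0.0422], [0.6212, -0.0454], [0.6548, -0.0457], [0.5887, -0.0426]]
[247 158  24  27 581] [[0.5165, 0.0572], [0.5157, 0.0333], [0.5297, 0.0448], [0.5023, 0.0457]]
[[208, 127, 40, 39, 735], [246, 137, 4, 8, 18], [187, 143, 11, 44, 84], [247, 142, 20, 24, 287], [179, 144, 3, 16, 28], [239, 157, 7, 9, 43], [247, 167, 7, 16, 53], [256, 168, 25, 39, 553], [179, 181, 4, 8, 19], [227, 182, 20, 16, 127], [244, 182, 8, 3, 18], [185, 204, 8, 15, 76], [267, 217, 47, 149, 591], [198, 232, 23, 105, 319], [317, 321, 183, 63, 3473], [241, 336, 46, 2, 68], [218, 339, 12, 26, 201], [232, 354, 66, 30, 1409], [302, 372, 6, 12, 46]]
```

Run:
```python
from h import *
def b(im):
    h=cv2.cvtColor(im,cv2.COLOR_BGR2HSV);m=((h[...,1]>120)&(h[...,0]>100)&(h[...,0]<130)).astype(np.uint8);m[:140]=0
    n,l,st,c=cv2.connectedComponentsWithStats(m);return [(st[i][4].item(),c[i].round(1).tolist()) for i in range(1,n) if st[i][4]>40]
print(b(cv2.imread('pics/top0.png')));print(b(camera('top')[:,:,::-1].copy()))
print(close_job())
```

```text
[(175, [173.9, 186.2]), (117, [76.0, 199.1]), (177, [184.0, 212.0]), (176, [126.2, 242.8])]
[(157, [173.3, 186.3]), (118, [76.1, 199.1]), (107, [181.6, 212.7]), (179, [126.3, 242.8])]
the job is handed in; nothing more can be done
None
```

The job is handed in at about 22 s: the large round and large square mounts are seated in their pockets and the slide is pushed fully home against its stop; I saw no sign that anything else on the bench moved, though the arm hid part of the final top view.

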